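# Hang the lift-off door back on the sample cabinet

## Robot

A 7-joint arm with a two-finger parallel gripper is mounted at the origin on a cart in front of the work surface, level with it; the furniture and walls round the work are solid. World frame = base frame: x ahead of the robot, y to its left, z up, the work surface at z = 0. Lengths are in m, angles in degrees, forces in N, time in s.
With the tool pointing down it reaches from about 0.425 to 0.875 m from the base axis. Payload 4.7 kg.
Tool frame: the origin (TCP) lies between the finger pads; the fingertips stand 17 mm ahead of it and the grasp point (between the pads) lies 2 mm behind it; z points along the fingers, y is the line along which they close (so a half turn about z gives the same grasp; the last joint's range is limited). The gripper opens to 87 mm and grips with 3 to 60 N. Pads are 19 mm wide; open, the fingers measure 117 mm over their backs; the gripper's body (75 mm by 190 mm) begins 51 mm behind the grasp point.
Start: joints at [-69.379, 18.392, -4.016, 83.108, 1.295, 78.541, -3.26], TCP at [0.22, 0.612, 0.24] pointing down, gripper open.
Joint ranges: [-163.93, 163.93], [-17.29, 119.83], [-79.2, 71.16], [3.27, 140.29], [-89.18, 269.18], [5.43, 117.66], [-154.24, 154.24]. Speed limits (degrees/s): [147.25, 147.25, 180, 180, 180, 180, 180].

## Interface

Orientations are given as [roll, pitch, yaw] about the fixed x, y, z axes, in that order (R = Rz(yaw) Ry(pitch) Rx(roll)).
In Python, from cell import env, cams gives the robot as it stands.
- The arm moves only by the shell command python3 -m pendant 'ROWS' [FORCE]. ROWS is JSON, a list of rows, each an object of numbers: "tx", "ty", "tz": the shift along the tool's x, y, z each as a share of 0.05 m, from -1 to 1; "spin": the turn about the tool's z as a share of 4 degrees, from -1 to 1; "claw": the closure, from 0 (fully open) to 1 (shut). A call has 1 to 10 rows; each row shifts and turns the commanded pose from where the row before left it, along the tool's axes as they then stand; what a row does not reach is not made up. A row lasts 1/8 s, in which the tool goes at most 62.5 mm and 10.7 degrees, less where a joint would pass 70% of its speed; a pose out of reach is approached as far as the arm can. A call with a number of a shift or a turn outside -1 to 1 is refused whole. A call with a gripper value outside its range is refused whole. The fingers move at their own pace and stop on an object; FORCE is the grip in N (left out, the last holds). Time passes only in rows, so rows that do not move let the fingers close. It gives the time, the measured TCP pose, the force, the opening and the grip force at its end, in the units of the state.
- env.get_obs(): the state, without advancing time (a new reading comes with each control period).
- cams.read_camera(name): name is "scene" or "top" or "wrist"; returns the picture (384x512x3 uint8, red, green, blue); there is no depth.
- cams.camera_info(name): a dict with "fx", "fy", "cx", "cy" (pixels), "rvec" (rotation vector, rad) and "tvec" (3), from world to camera coordinates, as OpenCV has them. Camera axes: x right, y down, z forward; pixel columns grow to the right and rows downward; lengths in m; the calibration is good to about 2 mm. The wrist camera is an equidistant fisheye: a pixel r from the principal point sees the ray r / f radians off the axis. A picture is of the moment at which its call begins: read the wrist's pose just before it. camera_info takes no time and is no camera call; for the wrist camera it gives the pose at the moment of the call.
- env.sign_off(): hands the job in; it is judged then, once.
The state is a dict: "time_s": time; "qpos": joint angles; "joint_velocities": joint speeds; "effort": joint torques, N m; "tool_pos": TCP position; "tool_rot": TCP orientation; "force": force on the tool from outside, world axes, zero at the start; "wrist_torque": the same for the moment, N m; "grip_width": finger opening in m; "grasp_force": force on a finger pad.
Only numpy, scipy, OpenCV 4.12 (cv2) and the standard library are available. Lean on these libraries where they do the work, as an engineer would, in place of code of your own. Each camera call takes 0.05 s, during which the arm holds its last target. There are 200 camera calls.

## Task

The steel door of the small sample cabinet was taken off for cleaning and stands in the draining rack. Lift it out and, holding it square open to the cabinet, lower it gently so that both hinge sockets slip over both upright pintles and rest fully on their shoulders, feeling for the pintles rather than forcing the door down on them. Then swing the door fully shut into its roller catch, without slamming or forcing it, and leave everything else where it stands.

Things in the scene. Friction and masses are not known exactly. Their poses are not given: they have to be found in the camera images.
- door_mid (a point): Centre of the loose door's panel: upright grey steel, 190 wide (its x, hinge edge at +x), 14 thick (y, outer face at +y), 166 high (z); 0.35 kg give or take a quarter, balanced within 5 of mid-width. The whole top edge, 83 above this point, is bare and can be gripped across the 14. At first it stands upright in the rack, hinge edge away from the robot. All sizes in mm.
- door_pull (a point): Middle of the bow pull handle on the door's outer face: an upright 8 mm bar whose centre is 22 mm off the face, 60 mm long, 78 mm from mid-width towards the free edge, 5 mm below door_mid's height.
- tongue (a point): Tip of the catch tongue on the door's inner face: it stands 29 mm out of the face, 55 mm from mid-width towards the free edge, 29 mm above door_mid's height.
- socket_low (a point): Centre of the lower rim of the door's lower hinge socket: an upright steel tube, 20 mm outside, 11.7 mm bore, 24 mm long, open at both ends. In the door's frame it lies 107.5 mm along +x from door_mid, 58 mm below it, in the middle of the thickness.
- socket_high (a point): The same for the upper socket, 110 mm straight above socket_low (52 mm above door_mid).
- cabinet: Grey steel cabinet, fixed, 140 deep (x), 265 wide (y), 213 high, open at its -x front; origin under its centre. Front face at x = -70. Square open, the seated door's axes are parallel to the cabinet's; shut, the door's x is along the cabinet's +y, its outer face 21 in front of the front face, lower edge 30 up, top edge 196 up. It shuts on two rubber buffers. All in mm.
- lip (a point): Front edge, mid-length, of the lip of the cabinet's top, at x -87, y -30, z 209.5 mm in the cabinet's frame. The lip stands 17 mm out of the front face, over the top edge of the shut door, from 206 to 213 mm up. Because of it the door goes on or off its pintles only while it stands open. The door opens by swinging its free edge out towards the cabinet's -x about the pintles.
- catch (a point): Axis of the catch's sprung roller inside the opening, at x -59, y -65, z 144 mm in the cabinet's frame: 27 mm wide, 8 mm across, it yields upward. The shutting door's tongue meets it about 5 degrees before the door is shut; a push of about 6 to 12 N on the outer face near the free edge takes the tongue past it, and then it holds the door shut.
- hinge_low (a point): Fixed point on the cabinet, at x -84, y +91, z 55 mm in its frame: foot of the lower pintle if its strip were pushed to the inner end of its slots. Both pintles (upright pins, 10 mm across, 18 tall, tip chamfered 1.3; the socket's rim finally rests on the 20 mm shoulder at their foot) sit on one steel strip, screwed tight 0 to 13 mm farther out along the cabinet's +y (not in x or z).
- hinge_high (a point): The same for the upper pintle, 110 mm straight above hinge_low; same pin, same sideways setting, so both sockets meet both pintles at once. The setting is in no reading and must be found by eye or feel; the sockets slip on from up to about 1.5 mm off centre. On its pintles the door's free edge sags 3 mm.
- drain_rack: Fixed steel-wire draining rack, 130 mm across and 115 mm along its slots, 79 mm high; origin under its centre, slots along its x axis, 18 mm wide. The door stands in the middle slot on bars 12 mm above the worktop, with 2 mm play each side; it draws straight up, 70 mm clears it.
- screwdriver: Bystander: screwdriver lying on the worktop, 207 mm long, 28 mm high.
- wash_bottle: Bystander: squeeze wash bottle with swan neck, 182 mm high.
- beaker: Bystander: glass beaker, 72 mm across, 93 mm high.
- marker: Bystander: marker pen lying on the worktop, 135 mm long, 16 mm high.
- tape: Bystander: small roll of tape lying flat, 55 mm across, 19 mm high.

How it is judged (in metres and radians):
On the way:
1. both hinge sockets rest on both pintle shoulders while the door stands open by more than 40 degrees (z of socket_low in the frame of cabinet between 0.051 and 0.06 m and z of socket_high in the frame of cabinet between 0.161 and 0.17 m and x of socket_low in the frame of cabinet between -0.089 and -0.079 m and y of socket_low in the frame of cabinet between 0.0895 and 0.1055 m and x of socket_high in the frame of cabinet between -0.089 and -0.079 m and y of socket_high in the frame of cabinet between 0.0895 and 0.1055 m and angle between the x axis of door_mid and the y axis of cabinet, either way round above 0.7 rad), for 0.2 s.
At the end, for the whole second after the job is handed in: Both sockets sit on both pintles (each within 5 mm of its seated height, on the line of the pintles: 79 to 89 mm in front of the cabinet's centre and 89.5 to 105.5 mm to its +y side), the door is shut to within 0.04 rad (2.3 degrees) and at rest (z of socket_low in the frame of cabinet between 0.051 and 0.06 m and z of socket_high in the frame of cabinet between 0.161 and 0.17 m and x of socket_low in the frame of cabinet between -0.089 and -0.079 m and y of socket_low in the frame of cabinet between 0.0895 and 0.1055 m and x of socket_high in the frame of cabinet between -0.089 and -0.079 m and y of socket_high in the frame of cabinet between 0.0895 and 0.1055 m and angle between the x axis of door_mid and the y axis of cabinet, either way round below 0.04 rad and x of door_mid in the frame of cabinet between -0.097 and -0.072 m and linear speed of door below 0.02 m/s); the robot touches nothing.
It fails at once if before it has sunk on its pintles, the door is pressed or knocked against them or the cabinet with more than 30 N (contact force between door and cabinet above 30 N and z of socket_low in the frame of cabinet above 0.061 m).
It fails at once if the hung door is slammed or forced: all its contacts with pintles, catch and buffers together carry more than 80 N (contact force between door and cabinet above 80 N).
It fails at once if a bystander is moved by more than 15 mm (distance of any of screwdriver, wash_bottle, beaker, marker, tape from where it was at the start of the episode above 0.015 m).
It also fails if it takes over 72 s, if anything falls off the work surface, if the arm or the gripper's body presses on something with over 40 N, if the wrist force passes 120 N, or if a joint passes its speed limit or range.

## Working session

There is one attempt and no reset: what is moved stays moved. The work goes in short steps, Python scripts to look and compute and a shell command to move; the robot and the scene stay as the last step left them, time stands still between calls to the robot, and variables do not carry over. Pictures are saved under pics/ and viewed, at most 10 in all, crops included, and the job is handed in when it is done.

```bash
ls; mkdir -p pics
python3 - <<'E'
from cell import env,cams
import cv2
o=env.get_obs()
for k in o: print(k,o[k])
for n in ["scene","top"]:
    im=cams.read_camera(n); cv2.imwrite(f"pics/{n}0.png",cv2.resize(im[:,:,::-1],(800,600),interpolation=cv2.INTER_CUBIC))
    print(n,cams.camera_info(n))
print(cams.camera_info("wrist"))
E
```

```text
pics
time_s 0.0
qpos [-69.37832997  18.44044197  -4.01619087  83.17478733   1.2950761
  78.54064733  -3.26010694]
joint_velocities [ 0.04926153  0.05671231  0.02338955  0.00429212  0.0381036  -0.00825334
 -0.05396355]
effort [ 3.09953816e-05 -4.91286063e+01 -4.03533652e-01 -3.12527275e+01
 -6.38065115e-02  4.37069067e-02  1.76980120e-04]
tool_pos [0.22019059 0.61101506 0.23844691]
tool_rot [-1.79889374e+02  5.59589095e-03  1.60188617e+02]
force [-0.09179053 -0.12855659  0.18461591]
wrist_torque [ 0.02524811  0.00857387 -0.03041868]
grasp_force 0.0
grip_width 0.0872511582989331
scene {'fx': 360.6701869677282, 'fy': 360.6701869677282, 'cx': 258.15096161164274, 'cy': 194.11674968612644, 'rvec': array([ 0.57923577, -2.54051461,  1.30064974]), 'tvec': array([0.48425138, 0.28829453, 0.65191754])}
top {'fx': 406.1459248195442, 'fy': 406.1459248195442, 'cx': 257.2241318689889, 'cy': 188.50008747966226, 'rvec': array([ 2.15006308, -2.19955233,  0.08878287]), 'tvec': array([-0.03821343,  0.58145603,  1.3088667 ])}
{'fx': 297.3186396354542, 'fy': 297.3186396354542, 'cx': 256.30663578909287, 'cy': 190.60217456167447, 'rvec': array([-2.39107124, -1.6789672 , -0.21620739]), 'tvec': array([-0.64898366, -0.02951775,  0.39074978])}
```

View pics/scene0.png

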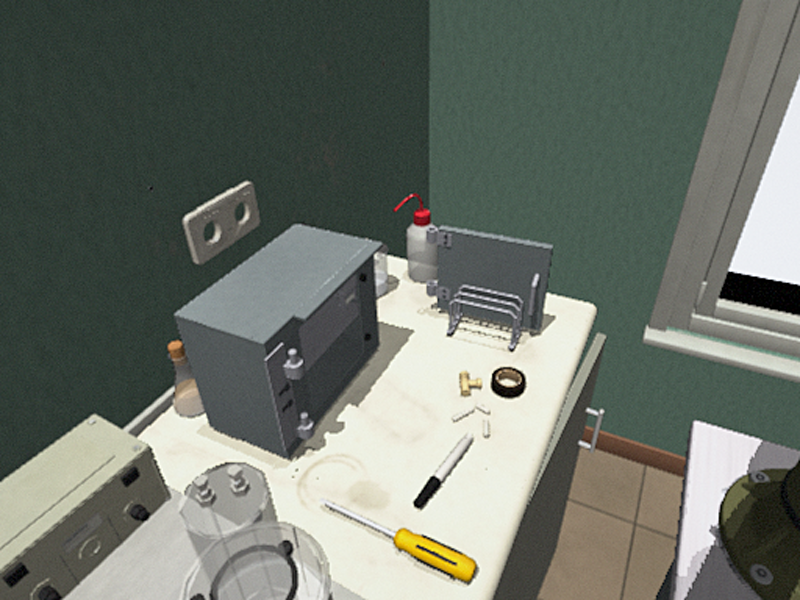

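View pics/top0.png

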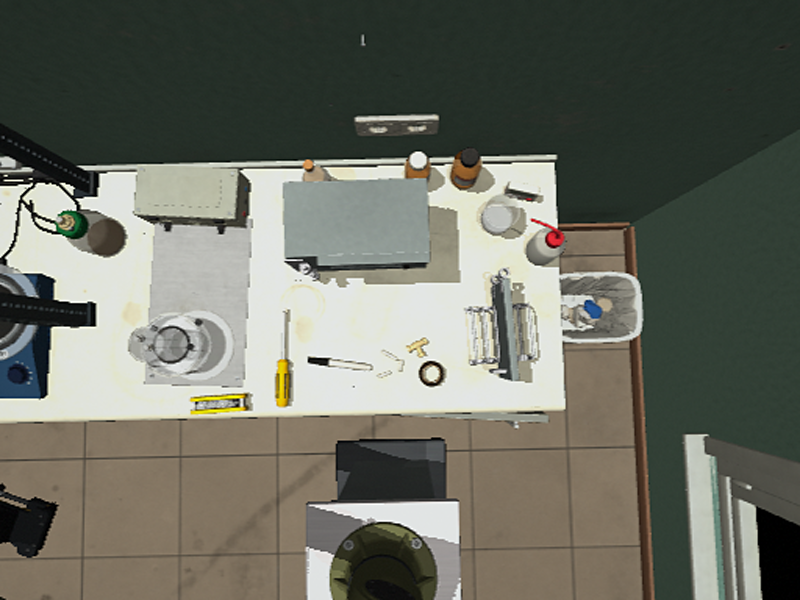

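Run:
```python
from cell import env,cams
import cv2
for n,(x,y,w,h,s) in {"top":(175,105,200,150,4),"scene":(110,118,250,180,3.2)}.items():
    im=sum(cams.read_camera(n).astype(float) for _ in range(3))/3
    c=im[y:y+h,x:x+w,::-1]
    c=cv2.resize(c,None,fx=s,fy=s,interpolation=cv2.INTER_CUBIC)
    cv2.imwrite(f"pics/{n}1.png",(255*(c.clip(0,255)/255)**.7))
```

```text
[ WARN:0@1.036] global loadsave.cpp:1063 imwrite_ Unsupported depth image for selected encoder is fallbacked to CV_8U.
```

View pics/top1.png

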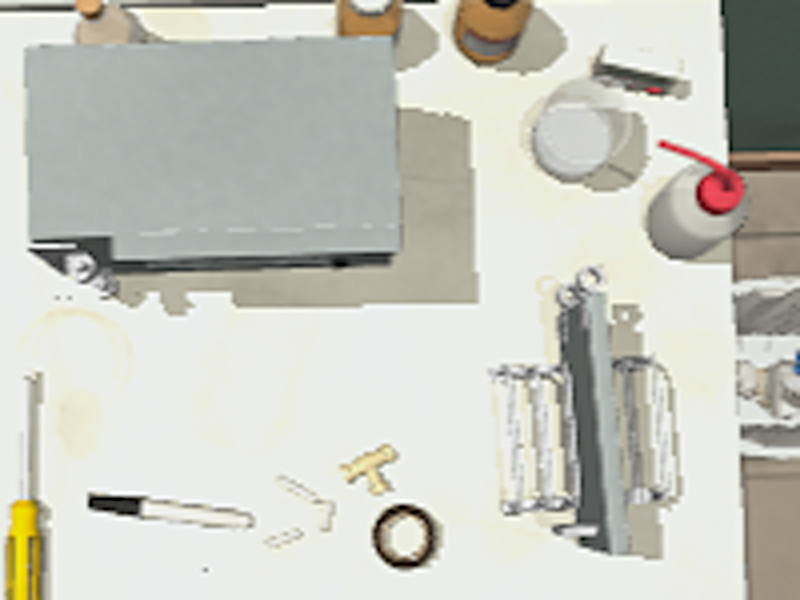

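View pics/scene1.png

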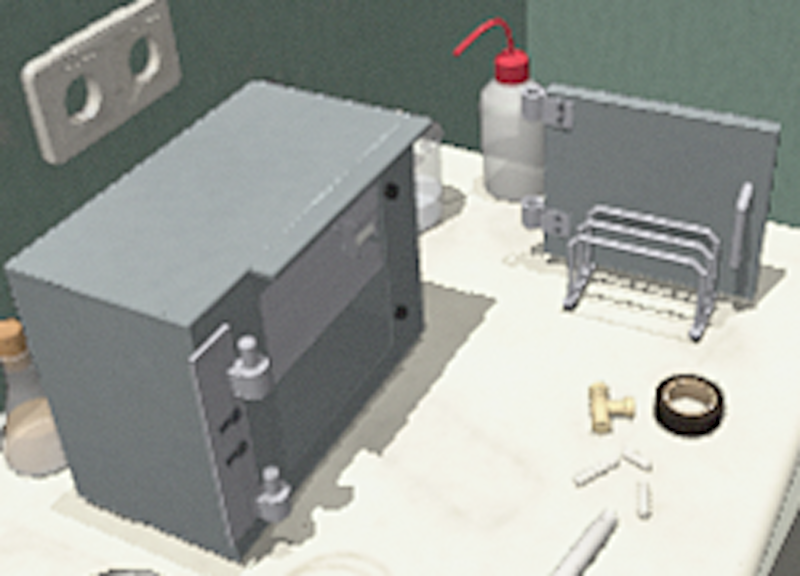

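```bash
cat > fit.py <<'E'
from cell import env,cams
import numpy as np,cv2
from scipy.optimize import least_squares
I={n:cams.camera_info(n) for n in("top","scene")}
CR={"top":(175,105,4),"scene":(110,118,3.2)}
def proj(n,P):
    i=I[n];K=np.array([[i['fx'],0,i['cx']],[0,i['fy'],i['cy']],[0,0,1.]])
    u=cv2.projectPoints(np.array(P,float),i['rvec'],i['tvec'],K,None)[0][:,0]
    x,y,s=CR[n];return (u-[x,y]+.5)*s-.5
def pose(p,P):
    c,s=np.cos(p[2]),np.sin(p[2]);P=np.array(P,float)/1000
    return np.c_[p[0]+c*P[:,0]-s*P[:,1],p[1]+s*P[:,0]+c*P[:,1],P[:,2]]
C=[("top",70,132.5,213,26,46),("top",70,-132.5,213,393,37),("top",-87,-132.5,213,400,250),("top",-70,132.5,213,30,243),("top",-70,72.5,213,112,238),
("scene",70,132.5,213,8,267),("scene",-70,132.5,213,190,326),("scene",70,-132.5,213,255,82),("scene",-87,-132.5,213,432,122),("scene",-70,72.5,213,250,272),("scene",-70,132.5,0,240,562)]
Pn=[("top",183,79,264),("scene",183,247,341),("scene",73,270,470)]
D=[("scene",95,7,83,548,87),("scene",-95,7,83,779,127),("scene",-95,7,-83,752,302),("scene",-78,29,-5,742,225),("scene",107.5,0,76,532,89),("scene",107.5,0,-34,532,198),
("top",-95,7,83,607,553),("top",-95,-7,83,628,553),("top",107.5,0,76,591,278),("top",107.5,0,-34,568,292),("top",95,7,83,587,293)]
def rc(p):
    r=[]
    for n,x,y,z,u,v in C: r.append((proj(n,pose(p,[(x,y,z)]))[0]-[u,v])/CR[n][2])
    for n,z,u,v in Pn: r.append((proj(n,pose(p,[(-84,91+p[3]*1000,z)]))[0]-[u,v])/CR[n][2])
    return np.array(r)
def rd(p):
    return np.array([(proj(n,pose(p,[(x,y,z+95)]))[0]-[u,v])/CR[n][2] for n,x,y,z,u,v in D])
np.set_printoptions(precision=2,suppress=True)
f=least_squares(lambda p:rc(p).ravel(),[.6,.1,0,.006],loss='soft_l1')
print("cab",f.x[:2]*1000,np.degrees(f.x[2]),"s mm",f.x[3]*1000);print(rc(f.x))
g=least_squares(lambda p:rd(p).ravel(),[.5,-.3,0],loss='soft_l1')
print("door",g.x[:2]*1000,np.degrees(g.x[2]));print(rd(g.x))
print("pintle",pose(f.x,[(-84,91+f.x[3]*1000,165)]), "sock",pose(g.x,[(107.5,0,0)]))
for n in I:
  R=cv2.Rodrigues(I[n]['rvec'])[0];print(n,-R.T@I[n]['tvec'])
T=lambda u,v,z:None
E
python3 fit.py
```

```text
cab [707.31  28.25] 0.43518564918052 s mm 10.563745320470906
[[ 0.    0.37]
 [ 0.66 -0.25]
 [ 0.77  0.83]
 [-0.31 -0.5 ]
 [ 0.32  0.11]
 [-1.85 -0.29]
 [-0.61  0.2 ]
 [-0.47 -0.57]
 [ 0.3  -0.58]
 [-0.08 -1.06]
 [ 0.38  3.21]
 [ 0.1   0.19]
 [ 0.24  0.19]
 [ 0.33  0.44]]
door [ 498.56 -252.55] 3.424439654954893
[[-1.54  1.04]
 [-0.62  1.36]
 [-0.07  0.03]
 [-1.87  3.6 ]
 [-0.08  0.82]
 [-0.3   1.39]
 [ 1.54  0.92]
 [ 1.16  0.51]
 [ 0.8  -0.09]
 [ 1.19  0.59]
 [ 0.2   0.32]]
pintle [[0.62 0.13 0.17]] sock [[ 0.61 -0.25  0.  ]]
top [ 0.47 -0.06  1.35]
scene [0.26 0.53 0.62]
```

```bash
cat > go.py <<'E'
import sys,numpy as np
from cell import env,cams
import cv2
from scipy.spatial.transform import Rotation as R
# usage: go.py x y z [yaw]  -> units to go in tool axes
o=env.get_obs();p=np.array(o['tool_pos']);r=R.from_euler('xyz',o['tool_rot'],degrees=True)
t=np.array([float(a) for a in sys.argv[1:4]])
print("units tx ty tz",np.round(r.inv().apply(t-p)/.05,3), "pos",np.round(p,4),"rot",np.round(o['tool_rot'],2))
if len(sys.argv)>4: print("spin units",round(-((float(sys.argv[4])-o['tool_rot'][2]+180)%360-180)/4,3))
if len(sys.argv)>5:
    i=cams.camera_info('wrist');Rc=cv2.Rodrigues(i['rvec'])[0];c=-Rc.T@i['tvec']
    print("cam in tool",r.inv().apply(c-p),"axes(rows x,y,z cam)",r.inv().apply(Rc))
E
python3 -m pendant '[{"spin":-1},{"spin":-1},{"spin":-1},{"spin":-1},{"spin":-1},{"spin":-0.8}]'; python3 go.py 0.46 0.13 0.26 183.4 c
```

```text
units tx ty tz [-7.774 -7.435 -0.409] pos [0.2203 0.6115 0.2394] rot [-179.99    0.    160.19]
spin units -5.803
cam in tool [ 0.07074338 -0.00018701 -0.14582809] axes(rows x,y,z cam) [[-8.14591902e-04  9.99999632e-01 -2.68510939e-04]
 [-9.66881062e-01 -8.56144755e-04 -2.55225936e-01]
 [-2.55226072e-01  5.17131621e-05  9.66881404e-01]]invalid input at $[0]: expected keys tx, ty, tz, spin, claw
```

```bash
python3 -m pendant '[{"tx":-0.3,"ty":-0.5,"tz":0,"spin":-1,"claw":0},{"tx":-0.5,"ty":-0.8,"tz":0,"spin":-1,"claw":0},{"tx":-0.5,"ty":-0.8,"tz":0,"spin":-1,"claw":0},{"tx":-0.5,"ty":-0.8,"tz":0,"spin":-1,"claw":0},{"tx":-0.5,"ty":-0.8,"tz":0,"spin":-1,"claw":0},{"tx":-0.5,"ty":-0.8,"tz":0,"spin":-0.8,"claw":0}]'; python3 go.py 0.47 0.13 0.26 180.4 c
```

```text
time_s: 1.15
tool_pos: [0.3227, 0.3674, 0.2399]
tool_rot: [180.0, 0.0, -176.5]
force: [0.1, 0.6, 0.5]
grip_width: 0.087
grasp_force: 0.0
units tx ty tz [-2.65  -4.92  -0.404] pos [0.3227 0.3674 0.2399] rot [ 1.7996e+02  4.0000e-02 -1.7648e+02]
spin units 0.78
cam in tool [ 0.07070057  0.00031673 -0.14581994] axes(rows x,y,z cam) [[-8.84503475e-04  9.99999584e-01 -2.23439732e-04]
 [-9.66859544e-01 -9.12236789e-04 -2.55307244e-01]
 [-2.55307342e-01 -9.78530726e-06  9.66859949e-01]]
```

```bash
python3 -m pendant '[{"tx":-0.45,"ty":-0.8,"tz":0,"spin":0,"claw":0},{"tx":-0.45,"ty":-0.9,"tz":0,"spin":0,"claw":0},{"tx":-0.45,"ty":-0.9,"tz":-0.1,"spin":0,"claw":0},{"tx":-0.45,"ty":-0.9,"tz":-0.1,"spin":0,"claw":0},{"tx":-0.45,"ty":-0.9,"tz":-0.1,"spin":0,"claw":0},{"tx":-0.4,"ty":-0.5,"tz":-0.1,"spin":0,"claw":0},{"tx":0,"ty":0,"tz":0,"spin":0,"claw":0},{"tx":0,"ty":0,"tz":0,"spin":0,"claw":0}]'
python3 - <<'E'
from cell import env,cams
import cv2,pickle
i=cams.camera_info('wrist');im=cams.read_camera('wrist');pickle.dump((i,im),open('w1.pkl','wb'))
cv2.imwrite('pics/w1.png',cv2.resize(im[:,:,::-1],(800,600),interpolation=cv2.INTER_CUBIC))
E
```

```text
time_s: 2.15
tool_pos: [0.4683, 0.133, 0.2594]
tool_rot: [180.0, -0.0, -176.6]
force: [0.3, 0.6, -0.5]
grip_width: 0.0871
grasp_force: 0.0
```

View pics/w1.png

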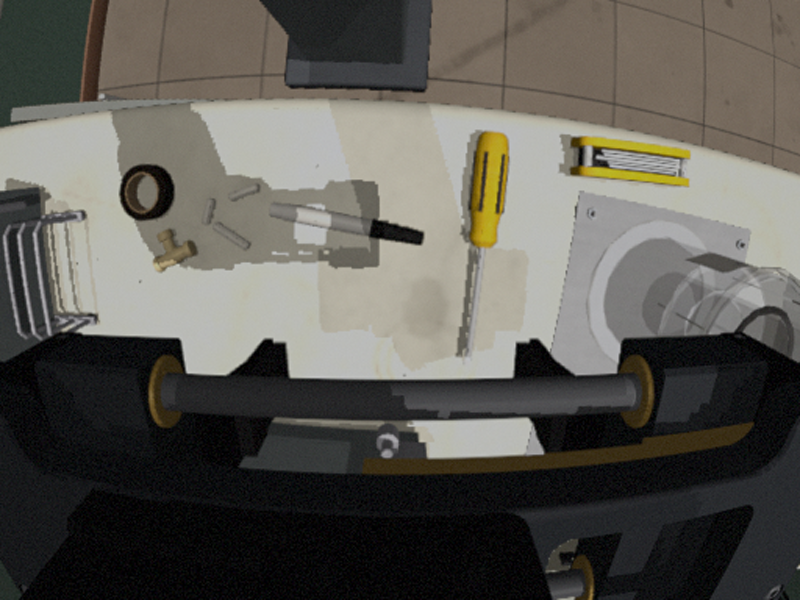

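```bash
cat > wr.py <<'E'
import numpy as np,cv2,pickle
def ray(i,u,v):
    x,y=u-i['cx'],v-i['cy'];r=np.hypot(x,y);t=r/i['fx']
    d=np.array([np.sin(t)*x/r,np.sin(t)*y/r,np.cos(t)]);Rc=cv2.Rodrigues(i['rvec'])[0]
    return -Rc.T@i['tvec'],Rc.T@d
def at(i,u,v,z):
    c,d=ray(i,u,v);return c+d*(z-c[2])/d[2]
E
python3 - <<'E'
from wr import *
from cell import env
i,im=pickle.load(open('w1.pkl','rb'))
f=lambda u,v:((u+.5)*.64-.5,(v+.5)*.64-.5)
print("pin tip",at(i,*f(386,429),.183),"tape hole",at(i,*f(148,193),.019))
print("fit", 707.31-84-(91+10.56)*np.sin(np.radians(.435)),28.25+101.56-84*np.sin(np.radians(.435)))
print(env.get_obs()['qpos'])
E
```

```text
pin tip [0.53118152 0.12888913 0.183     ] tape hole [ 0.41395009 -0.10103183  0.019     ]
fit 622.5389453785511 129.17226281802186
[-39.51769253  -2.80708279  19.93807724 104.5082477    0.94556843
  78.15886576  73.70378743]
```

```bash
python3 - <<'E'
from wr import *
import cv2
i,im=pickle.load(open('w1.pkl','rb'))
f=lambda u,v:((u+.5)*.64-.5,(v+.5)*.64-.5)
print("low pin tip",at(i,*f(387,451),.073))
cv2.imwrite('pics/w1c.png',cv2.resize(im[262:304,150:350,::-1],None,fx=4,fy=8,interpolation=cv2.INTER_CUBIC))
E
python3 go.py 0.47 -0.1 0.3
```

```text
low pin tip [0.61911705 0.13069728 0.073     ]
units tx ty tz [ 0.248 -4.66  -0.815] pos [0.4681 0.1333 0.2594] rot [ 1.7998e+02 -3.0000e-02 -1.7650e+02]
```

```bash
S='{"tx":0,"ty":0,"tz":0,"spin":1,"claw":0}'; python3 -m pendant '[{"tx":0,"ty":-1,"tz":0,"spin":0,"claw":0},{"tx":0,"ty":-1,"tz":0,"spin":0,"claw":0},{"tx":0,"ty":-1,"tz":0,"spin":0,"claw":0},{"tx":0,"ty":-1,"tz":0,"spin":0,"claw":0},{"tx":0,"ty":-1,"tz":0,"spin":1,"claw":0},{"tx":0,"ty":-0.9,"tz":0,"spin":1,"claw":0},{"tx":0,"ty":-0.8,"tz":0,"spin":1,"claw":0},{"tx":0,"ty":-0.6,"tz":0,"spin":1,"claw":0},{"tx":0,"ty":-0.3,"tz":0,"spin":1,"claw":0},{"tx":0,"ty":0,"tz":0,"spin":1,"claw":0}]' | head -3
for k in 1; do python3 -m pendant '[{"tx":0,"ty":0,"tz":0,"spin":1,"claw":0},{"tx":0,"ty":0,"tz":0,"spin":1,"claw":0},{"tx":0,"ty":0,"tz":0,"spin":1,"claw":0},{"tx":0,"ty":0,"tz":0,"spin":1,"claw":0},{"tx":0,"ty":0,"tz":0,"spin":1,"claw":0},{"tx":0,"ty":0,"tz":0,"spin":1,"claw":0},{"tx":0,"ty":0,"tz":0,"spin":1,"claw":0},{"tx":0,"ty":0,"tz":0,"spin":1,"claw":0},{"tx":0,"ty":0,"tz":0,"spin":1,"claw":0},{"tx":0,"ty":0,"tz":0,"spin":1,"claw":0}]'|head -3; done; python3 go.py .5 -.25 .26 3.4; python3 -c "
from cell import env;print(env.get_obs()['qpos'])"
```

```text
time_s: 3.45
tool_pos: [0.472, -0.2468, 0.2594]
tool_rot: [180.0, -0.0, 159.1]
time_s: 4.7
tool_pos: [0.4728, -0.2449, 0.2593]
tool_rot: [180.0, -0.1, 119.3]
units tx ty tz [-0.355  0.425 -0.013] pos [ 0.4728 -0.2449  0.2593] rot [ 1.7997e+02 -6.0000e-02  1.1931e+02]
spin units 28.978
[-19.75027527   3.43499181  46.58730839  99.55880782  -2.60603537
  78.12675236  56.63675924]
```

```bash
python3 -m pendant '[{"tx":0,"ty":0,"tz":0,"spin":1,"claw":0},{"tx":0,"ty":0,"tz":0,"spin":1,"claw":0},{"tx":0,"ty":0,"tz":0,"spin":1,"claw":0},{"tx":0,"ty":0,"tz":0,"spin":1,"claw":0},{"tx":0,"ty":0,"tz":0,"spin":1,"claw":0},{"tx":0,"ty":0,"tz":0,"spin":1,"claw":0},{"tx":0,"ty":0,"tz":0,"spin":1,"claw":0},{"tx":0,"ty":0,"tz":0,"spin":1,"claw":0},{"tx":0,"ty":0,"tz":0,"spin":1,"claw":0},{"tx":0,"ty":0,"tz":0,"spin":1,"claw":0}]'|head -1
python3 -m pendant '[{"tx":0,"ty":0,"tz":0,"spin":1,"claw":0},{"tx":0,"ty":0,"tz":0,"spin":1,"claw":0},{"tx":0,"ty":0,"tz":0,"spin":1,"claw":0},{"tx":0,"ty":0,"tz":0,"spin":1,"claw":0},{"tx":0,"ty":0,"tz":0,"spin":1,"claw":0},{"tx":0,"ty":0,"tz":0,"spin":1,"claw":0},{"tx":0,"ty":0,"tz":0,"spin":1,"claw":0},{"tx":0,"ty":0,"tz":0,"spin":1,"claw":0},{"tx":0,"ty":0,"tz":0,"spin":1,"claw":0},{"tx":0,"ty":0,"tz":0,"spin":1,"claw":0}]'|head -1
python3 -m pendant '[{"tx":0,"ty":0,"tz":0,"spin":1,"claw":0},{"tx":0,"ty":0,"tz":0,"spin":1,"claw":0},{"tx":0,"ty":0,"tz":0,"spin":1,"claw":0},{"tx":0,"ty":0,"tz":0,"spin":1,"claw":0},{"tx":0,"ty":0,"tz":0,"spin":1,"claw":0},{"tx":0,"ty":0,"tz":0,"spin":1,"claw":0},{"tx":0,"ty":0,"tz":0,"spin":1,"claw":0},{"tx":0.2,"ty":0,"tz":0,"spin":1,"claw":0},{"tx":0.3,"ty":0.1,"tz":0,"spin":1,"claw":0},{"tx":0,"ty":0,"tz":0,"spin":0,"claw":0}]'|head -3
python3 - <<'E'
from cell import env,cams
import cv2,pickle
i=cams.camera_info('wrist');im=cams.read_camera('wrist');pickle.dump((i,im),open('w2.pkl','wb'))
cv2.imwrite('pics/w2.png',cv2.resize(im[:,:,::-1],(800,600),interpolation=cv2.INTER_CUBIC))
E
```

```text
time_s: 5.95
time_s: 7.2
time_s: 8.45
tool_pos: [0.4986, -0.246, 0.2591]
tool_rot: [-180.0, 0.1, 3.5]
```

View pics/w2.png

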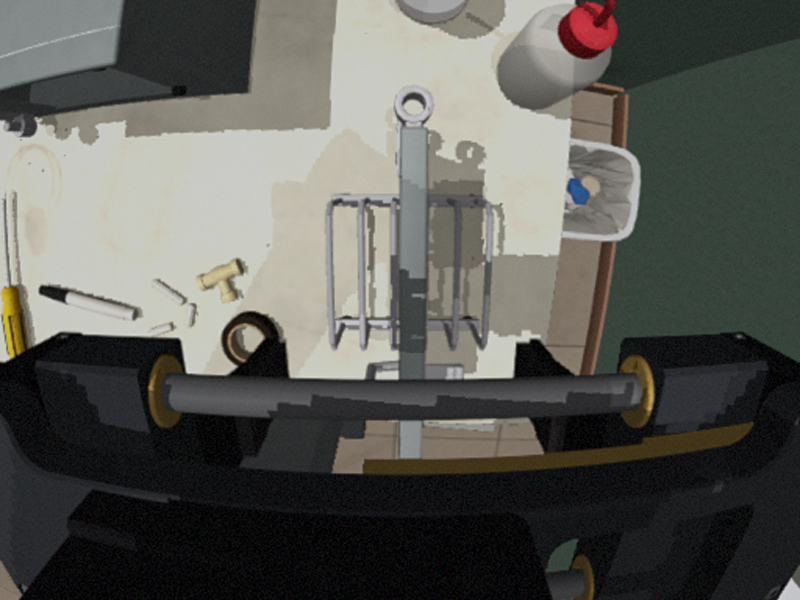

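Run:
```python
from wr import *
np.set_printoptions(precision=4,suppress=True)
i,im=pickle.load(open('w2.pkl','rb'))
f=lambda u,v:((u+.5)*.64-.5,(v+.5)*.64-.5)
s=at(i,*f(414,105),.171);print("sock",s)
a=[at(i,*f(u,v),.178) for u,v in((402,129),(428,129),(400,350),(426,350))];print(*a)
h=(a[0]+a[1])/2;l=(a[2]+a[3])/2;d=h-l;y=np.degrees(np.arctan2(d[1],d[0]));print("yaw",y)
print("mid by sock",s[:2]-.1075*d[:2]/np.hypot(*d[:2]))
```

```text
sock [ 0.6042 -0.2457  0.171 ]
[ 0.5908 -0.2406  0.178 ] [ 0.5917 -0.2531  0.178 ] [ 0.4789 -0.2464  0.178 ] [ 0.4797 -0.26    0.178 ]
yaw 3.2385409550295767
mid by sock [ 0.4969 -0.2518]
```

```bash
python3 go.py .497 -.2522 .162 3.25; python3 -m pendant '[{"tx":-0.03,"ty":0.12,"tz":0.3,"spin":0.05,"claw":0},{"tx":0,"ty":0,"tz":0.6,"spin":0,"claw":0},{"tx":0,"ty":0,"tz":0.6,"spin":0,"claw":0},{"tx":0,"ty":0,"tz":0.44,"spin":0,"claw":0},{"tx":0,"ty":0,"tz":0,"spin":0,"claw":0.4},{"tx":0,"ty":0,"tz":0,"spin":0,"claw":1},{"tx":0,"ty":0,"tz":0,"spin":0,"claw":1},{"tx":0,"ty":0,"tz":0,"spin":0,"claw":1},{"tx":0,"ty":0,"tz":0,"spin":0,"claw":1},{"tx":0,"ty":0,"tz":0,"spin":0,"claw":1}]' 40
```

```text
units tx ty tz [-0.019  0.113  1.942] pos [ 0.4977 -0.2465  0.2591] rot [-1.7998e+02  8.0000e-02  3.5000e+00]
spin units 0.063
time_s: 9.75
tool_pos: [0.4965, -0.2537, 0.1627]
tool_rot: [-180.0, -0.0, 3.2]
force: [-0.0, 0.8, -0.8]
grip_width: 0.0352
grasp_force: 0.0
```

```bash
python3 -m pendant '[{"tx":0,"ty":0,"tz":0,"spin":0,"claw":1},{"tx":0,"ty":0,"tz":0,"spin":0,"claw":1},{"tx":0,"ty":0,"tz":0,"spin":0,"claw":1},{"tx":0,"ty":0,"tz":0,"spin":0,"claw":1},{"tx":0,"ty":0,"tz":0,"spin":0,"claw":1},{"tx":0,"ty":0,"tz":0,"spin":0,"claw":1}]'; python3 -m pendant '[{"tx":0,"ty":0,"tz":-0.1,"spin":0,"claw":1},{"tx":0,"ty":0,"tz":-0.2,"spin":0,"claw":1},{"tx":0,"ty":0,"tz":-0.3,"spin":0,"claw":1},{"tx":0,"ty":0,"tz":-0.4,"spin":0,"claw":1},{"tx":0,"ty":0,"tz":-0.4,"spin":0,"claw":1},{"tx":0,"ty":0,"tz":-0.3,"spin":0,"claw":1},{"tx":0,"ty":0,"tz":-0.1,"spin":0,"claw":1},{"tx":0,"ty":0,"tz":0,"spin":0,"claw":1}]'
```

```text
time_s: 10.5
tool_pos: [0.4964, -0.2536, 0.1625]
tool_rot: [-180.0, 0.0, 3.2]
force: [0.3, 0.5, 0.3]
grip_width: 0.0138
grasp_force: 39.9
time_s: 11.5
tool_pos: [0.4964, -0.2537, 0.2526]
tool_rot: [-180.0, -0.0, 3.2]
force: [0.6, 0.4, -3.8]
grip_width: 0.0139
grasp_force: 39.9
```

```bash
python3 -m pendant '[{"tx":-0.2,"ty":0,"tz":0,"spin":0.35,"claw":1},{"tx":-0.3,"ty":0,"tz":0,"spin":0.35,"claw":1},{"tx":-0.2,"ty":-0.3,"tz":0,"spin":0,"claw":1},{"tx":0,"ty":-0.6,"tz":0,"spin":0,"claw":1},{"tx":0,"ty":-0.7,"tz":0,"spin":0,"claw":1},{"tx":0,"ty":-0.8,"tz":0,"spin":0,"claw":1},{"tx":0,"ty":-0.8,"tz":0,"spin":0,"claw":1},{"tx":0,"ty":-0.8,"tz":0,"spin":0,"claw":1},{"tx":0,"ty":-0.8,"tz":0,"spin":0,"claw":1},{"tx":0,"ty":-0.8,"tz":0,"spin":0,"claw":1}]'|head -4; python3 go.py .474 .129 .215 .4
```

```text
time_s: 12.75
tool_pos: [0.4585, 0.0257, 0.252]
tool_rot: [180.0, 0.0, 0.3]
force: [-0.0, 0.0, -2.7]
units tx ty tz [ 0.32  -2.065  0.738] pos [0.4585 0.0257 0.252 ] rot [1.7999e+02 5.0000e-02 3.0000e-01]
spin units -0.026
```

```bash
python3 -m pendant '[{"tx":0,"ty":-0.7,"tz":0,"spin":0,"claw":1},{"tx":0,"ty":-0.6,"tz":0.1,"spin":0,"claw":1},{"tx":0.1,"ty":-0.4,"tz":0.2,"spin":0,"claw":1},{"tx":0.1,"ty":-0.25,"tz":0.2,"spin":0,"claw":1},{"tx":0.1,"ty":-0.1,"tz":0.2,"spin":0,"claw":1},{"tx":0,"ty":0,"tz":0,"spin":0,"claw":1},{"tx":0,"ty":0,"tz":0,"spin":0,"claw":1}]'|head -4
python3 - <<'E'
from cell import env,cams
import cv2,pickle,numpy as np
i=cams.camera_info('wrist');im=np.mean([cams.read_camera('wrist').astype(float) for _ in range(3)],0);pickle.dump((i,im),open('w3.pkl','wb'))
c=im[10:160,150:350,::-1];c=255*(c/255)**.7
cv2.imwrite('pics/w3.png',cv2.resize(c,None,fx=4,fy=4,interpolation=cv2.INTER_CUBIC).clip(0,255).astype('uint8'))
print(env.get_obs()['tool_pos'])
E
```

```text
time_s: 13.62
tool_pos: [0.4741, 0.1267, 0.2177]
tool_rot: [180.0, -0.0, 0.3]
force: [-0.7, -0.1, -4.6]
[0.47408841 0.12723423 0.21806091]
```

View pics/w3.png

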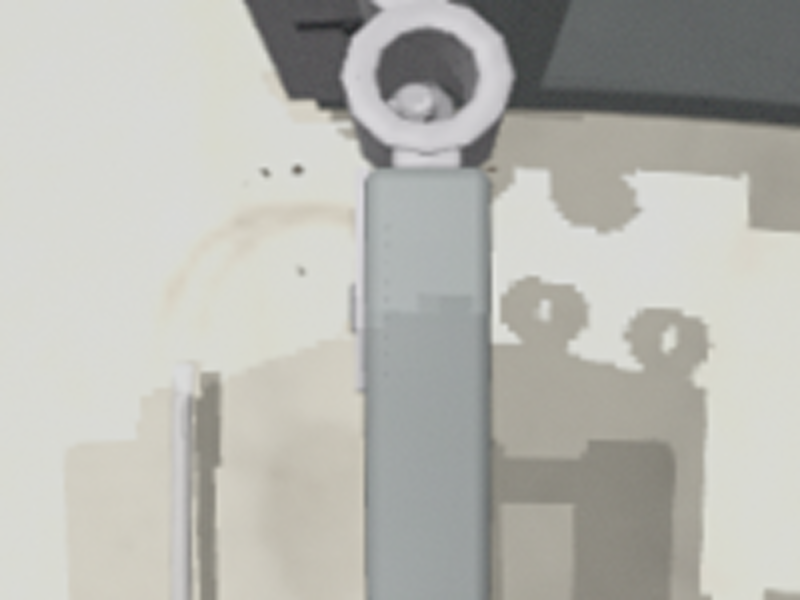

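Run:
```python
from wr import *
np.set_printoptions(precision=4,suppress=True)
i,im=pickle.load(open('w3.pkl','rb'))
f=lambda u,v:((u+.5)/4-.5+150,(v+.5)/4-.5+10)
print("sock",at(i,*f(428,77),.2264),"low pin tip",at(i,*f(418,98),.073))
h=at(i,*f(428,172),.2334);l=at(i,*f(427,560),.2334);print("door yaw",np.degrees(np.arctan2(*(h-l)[1::-1])), h)
a=at(i,*f(290,106),.213);print(a)
c=im[0:60,200:300,::-1];c=255*(c/255)**.5
cv2.imwrite('pics/w3b.png',cv2.resize(c,None,fx=8,fy=8,interpolation=cv2.INTER_CUBIC).clip(0,255).astype('uint8'))
```

```text
sock [0.5827 0.1273 0.2264] low pin tip [0.6223 0.1297 0.073 ]
door yaw 0.10004474949706911 [0.5696 0.1273 0.2334]
[0.583  0.1447 0.213 ]
```

View pics/w3b.png

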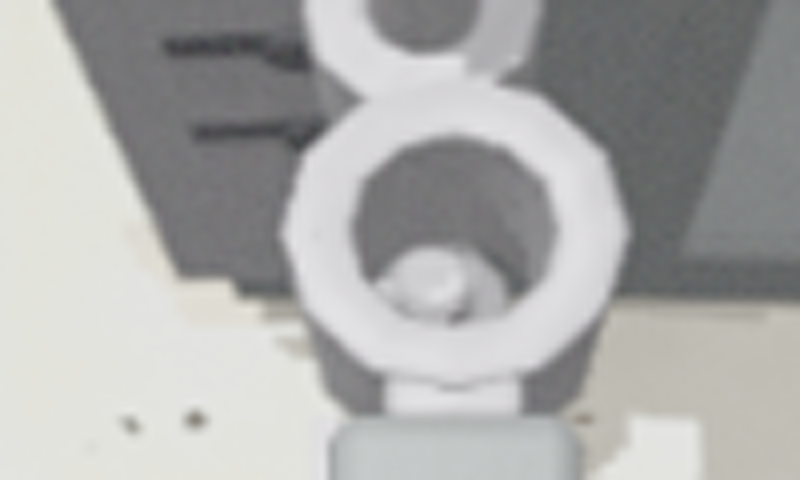

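```bash
python3 - <<'E'
from wr import *
np.set_printoptions(precision=4,suppress=True)
i,im=pickle.load(open('w3.pkl','rb'))
f=lambda u,v:((u+.5)/8-.5+200,(v+.5)/8-.5)
print("sock",at(i,*f(455,232),.2264),"low tip",at(i,*f(438,278),.073),"low shoulder",at(i,*f(443,295),.055))
for v in(0,15,30):print("up",at(i,*f(422,v),.183),at(i,*f(422,v),.165))
E
python3 go.py 0.5132 0.1293 .206 .4
```

```text
sock [0.5829 0.1274 0.2264] low tip [0.6221 0.1295 0.073 ] low shoulder [0.6247 0.129  0.055 ]
up [0.6155 0.13   0.183 ] [0.6228 0.1303 0.165 ]
up [0.6142 0.13   0.183 ] [0.6213 0.1303 0.165 ]
up [0.6129 0.13   0.183 ] [0.6199 0.1303 0.165 ]
units tx ty tz [ 0.782 -0.037  0.242] pos [0.4741 0.1272 0.2181] rot [-1.7997e+02 -4.0000e-02  3.3000e-01]
spin units -0.016
```

```bash
python3 -m pendant '[{"tx":0.2,"ty":-0.05,"tz":0,"spin":0,"claw":1},{"tx":0.3,"ty":0,"tz":0,"spin":0,"claw":1},{"tx":0.2,"ty":0,"tz":0.08,"spin":0,"claw":1},{"tx":0.08,"ty":0,"tz":0.08,"spin":0,"claw":1},{"tx":0,"ty":0,"tz":0,"spin":0,"claw":1},{"tx":0,"ty":0,"tz":0,"spin":0,"claw":1}]'; python3 go.py 0.5133 0.1297 .200 .4
python3 - <<'E'
from cell import env,cams
import cv2,pickle,numpy as np
i=cams.camera_info('wrist');im=np.mean([cams.read_camera('wrist').astype(float) for _ in range(3)],0);pickle.dump((i,im),open('w4.pkl','wb'))
c=im[0:60,210:310,::-1];c=255*(c/255)**.5
cv2.imwrite('pics/w4.png',cv2.resize(c,None,fx=8,fy=8,interpolation=cv2.INTER_CUBIC).clip(0,255).astype('uint8'))
E
```

```text
time_s: 14.52
tool_pos: [0.5125, 0.1305, 0.2094]
tool_rot: [180.0, 0.0, 0.4]
force: [0.3, 0.7, -3.7]
grip_width: 0.0138
grasp_force: 39.9
units tx ty tz [0.016 0.016 0.188] pos [0.5125 0.1305 0.2094] rot [1.8e+02 3.0e-02 3.9e-01]
spin units -0.002
```

View pics/w4.png

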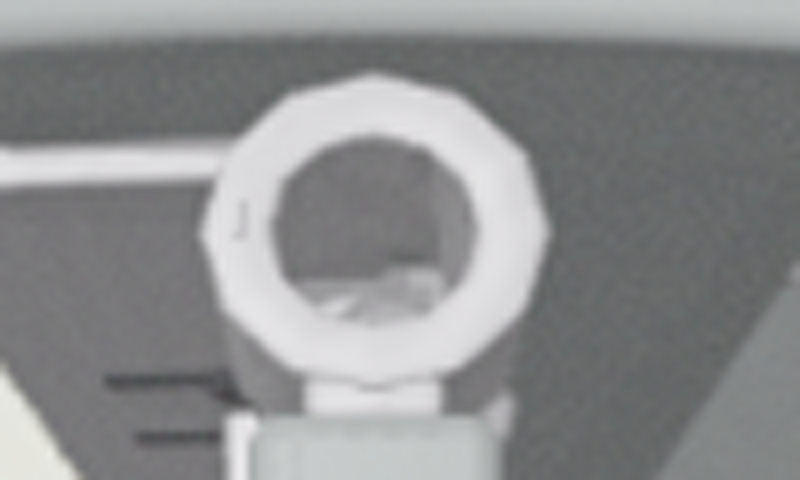

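```bash
python3 -m pendant '[{"tx":0.016,"ty":0.012,"tz":0.08,"spin":0,"claw":1},{"tx":0,"ty":0,"tz":0.06,"spin":0,"claw":1},{"tx":0,"ty":0,"tz":0.04,"spin":0,"claw":1},{"tx":0,"ty":0,"tz":0,"spin":0,"claw":1}]'; python3 -m pendant '[{"tx":0,"ty":0,"tz":0.02,"spin":0,"claw":1},{"tx":0,"ty":0,"tz":0.02,"spin":0,"claw":1},{"tx":0,"ty":0,"tz":0,"spin":0,"claw":1}]'
```

```text
time_s: 15.18
tool_pos: [0.5134, 0.1299, 0.2003]
tool_rot: [180.0, 0.0, 0.4]
force: [-0.1, 0.3, -3.6]
grip_width: 0.0139
grasp_force: 39.9
time_s: 15.55
tool_pos: [0.5136, 0.1299, 0.1985]
tool_rot: [180.0, 0.0, 0.4]
force: [-0.0, -0.4, -3.2]
grip_width: 0.0135
grasp_force: 39.9
```

```bash
for i in 1; do python3 -m pendant '[{"tx":0,"ty":0,"tz":0.02,"spin":0,"claw":1},{"tx":0,"ty":0,"tz":0,"spin":0,"claw":1}]'|sed -n 2,4p;  python3 -m pendant '[{"tx":0,"ty":0,"tz":0.02,"spin":0,"claw":1},{"tx":0,"ty":0,"tz":0,"spin":0,"claw":1}]'|sed -n 2,4p; done
```

```text
tool_pos: [0.5136, 0.1299, 0.1975]
tool_rot: [-180.0, 0.0, 0.4]
force: [0.1, 0.3, -3.6]
tool_pos: [0.5135, 0.1299, 0.1964]
tool_rot: [180.0, 0.0, 0.4]
force: [0.4, -0.1, -3.4]
```

```bash
for i in 1; do python3 -m pendant '[{"tx":0,"ty":0,"tz":0.02,"spin":0,"claw":1},{"tx":0,"ty":0,"tz":0.02,"spin":0,"claw":1},{"tx":0,"ty":0,"tz":0,"spin":0,"claw":1}]'|sed -n 2,4p;  python3 -m pendant '[{"tx":0,"ty":0,"tz":0.03,"spin":0,"claw":1},{"tx":0,"ty":0,"tz":0,"spin":0,"claw":1}]'|sed -n 2,4p; done
```

```text
tool_pos: [0.5136, 0.1299, 0.1945]
tool_rot: [180.0, 0.0, 0.4]
force: [0.1, -0.5, -2.9]
tool_pos: [0.5135, 0.1299, 0.1929]
tool_rot: [180.0, 0.0, 0.4]
force: [-0.1, -0.4, -4.1]
```

```bash
for i in 1; do python3 -m pendant '[{"tx":0,"ty":0,"tz":0.04,"spin":0,"claw":1},{"tx":0,"ty":0,"tz":0.04,"spin":0,"claw":1},{"tx":0,"ty":0,"tz":0,"spin":0,"claw":1}]'|sed -n 2,4p;  python3 -m pendant '[{"tx":0,"ty":0,"tz":0.04,"spin":0,"claw":1},{"tx":0,"ty":0,"tz":0.04,"spin":0,"claw":1},{"tx":0,"ty":0,"tz":0,"spin":0,"claw":1}]'|sed -n 2,4p; done
```

```text
tool_pos: [0.5135, 0.1299, 0.1888]
tool_rot: [180.0, 0.0, 0.4]
force: [-0.2, -0.3, -2.8]
tool_pos: [0.5135, 0.1299, 0.1848]
tool_rot: [180.0, 0.0, 0.4]
force: [-0.7, -0.5, -3.5]
```

```bash
for i in 1; do python3 -m pendant '[{"tx":0,"ty":0,"tz":0.02,"spin":0,"claw":1},{"tx":0,"ty":0,"tz":0.02,"spin":0,"claw":1},{"tx":0,"ty":0,"tz":0,"spin":0,"claw":1}]'|sed -n 2,4p;  python3 -m pendant '[{"tx":0,"ty":0,"tz":0.02,"spin":0,"claw":1},{"tx":0,"ty":0,"tz":0.02,"spin":0,"claw":1},{"tx":0,"ty":0,"tz":0,"spin":0,"claw":1}]'|sed -n 2,4p; done
```

```text
tool_pos: [0.5136, 0.1299, 0.183]
tool_rot: [-180.0, -0.0, 0.4]
force: [0.5, -0.9, -4.1]
tool_pos: [0.5136, 0.1299, 0.181]
tool_rot: [-180.0, -0.0, 0.4]
force: [-0.6, -0.5, -4.0]
```

```bash
for i in 1; do python3 -m pendant '[{"tx":0,"ty":0,"tz":0.02,"spin":0,"claw":1},{"tx":0,"ty":0,"tz":0,"spin":0,"claw":1}]'|sed -n 2,4p;  python3 -m pendant '[{"tx":0,"ty":0,"tz":0.02,"spin":0,"claw":1},{"tx":0,"ty":0,"tz":0,"spin":0,"claw":1}]'|sed -n 2,4p; done
```

```text
tool_pos: [0.5136, 0.1299, 0.1803]
tool_rot: [-180.0, 0.0, 0.4]
force: [-1.6, -0.3, -0.9]
tool_pos: [0.5135, 0.13, 0.18]
tool_rot: [-180.0, 0.0, 0.4]
force: [-4.9, -0.7, 5.9]
```

```bash
python3 -m pendant '[{"tx":0,"ty":0,"tz":-0.01,"spin":0,"claw":0.9},{"tx":0,"ty":0,"tz":0,"spin":0,"claw":0.8},{"tx":0,"ty":0,"tz":0,"spin":0,"claw":0.65},{"tx":0,"ty":0,"tz":0,"spin":0,"claw":0.55},{"tx":0,"ty":0,"tz":0,"spin":0,"claw":0.55},{"tx":0,"ty":0,"tz":0,"spin":0,"claw":0.55}]'; python3 -m pendant '[{"tx":0,"ty":0,"tz":-0.1,"spin":0,"claw":0.55},{"tx":0,"ty":0,"tz":-0.3,"spin":0,"claw":0.55},{"tx":0,"ty":0,"tz":-0.5,"spin":0,"claw":0.55},{"tx":0,"ty":0,"tz":-0.3,"spin":0,"claw":1},{"tx":0,"ty":0,"tz":0,"spin":0,"claw":1}]'; python3 go.py .457 .165 .23 .4;  python3 - <<'E'
from cell import env,cams
import cv2,pickle,numpy as np
im=cams.read_camera('scene')
c=im[110:290,110:350,::-1]
cv2.imwrite('pics/s2.png',cv2.resize(c,None,fx=3.3,fy=3.3,interpolation=cv2.INTER_CUBIC))
E
```

```text
time_s: 19.42
tool_pos: [0.5137, 0.1299, 0.1796]
tool_rot: [-180.0, -0.0, 0.4]
force: [-0.5, -1.1, 0.5]
grip_width: 0.0386
grasp_force: 0.0
time_s: 20.05
tool_pos: [0.5145, 0.1302, 0.2413]
tool_rot: [-179.9, -0.2, 0.4]
force: [0.2, -0.2, 0.1]
grip_width: 0.0264
grasp_force: 0.0
units tx ty tz [-1.146 -0.704  0.223] pos [0.5145 0.1302 0.2413] rot [-1.7991e+02 -1.7000e-01  3.9000e-01]
spin units -0.003
```

View pics/s2.png

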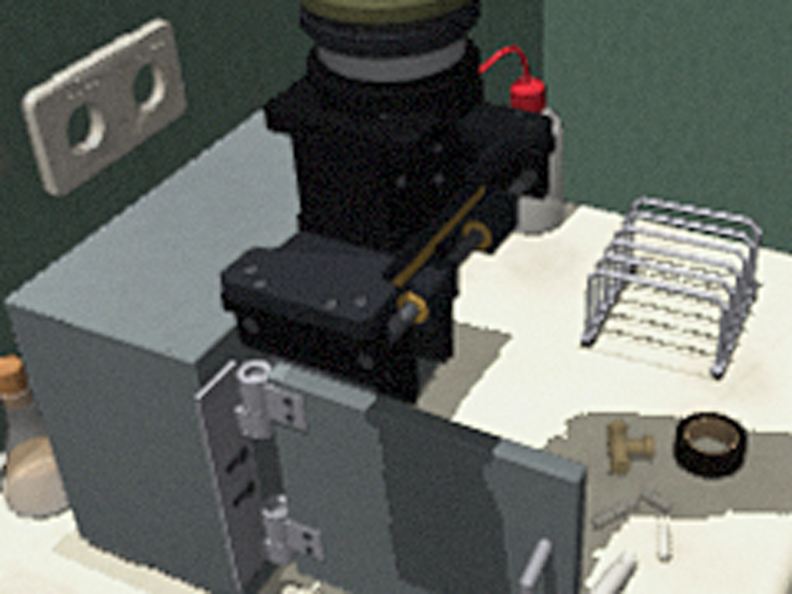

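```bash
python3 -m pendant '[{"tx":-0.4,"ty":-0.2,"tz":0,"spin":0,"claw":1},{"tx":-0.45,"ty":-0.3,"tz":0,"spin":0,"claw":1},{"tx":-0.3,"ty":-0.25,"tz":0,"spin":0,"claw":1},{"tx":0,"ty":0,"tz":0,"spin":0,"claw":1}]'|sed -n 2,5p; python3 -m pendant '[{"tx":0,"ty":0,"tz":0.3,"spin":0,"claw":1},{"tx":0,"ty":0,"tz":0.5,"spin":0,"claw":1},{"tx":0,"ty":0,"tz":0.35,"spin":0,"claw":1},{"tx":0,"ty":0,"tz":0.1,"spin":0,"claw":1},{"tx":0,"ty":0,"tz":0,"spin":0,"claw":1}]'; python3 go.py .457 .155 .178 0.4
```

```text
tool_pos: [0.4546, 0.1679, 0.2387]
tool_rot: [180.0, 0.1, 0.6]
force: [0.2, -0.5, 0.1]
grip_width: 0.0003
time_s: 21.22
tool_pos: [0.4561, 0.1668, 0.1769]
tool_rot: [180.0, 0.0, 0.4]
force: [0.3, 0.6, 1.1]
grip_width: 0.0005
grasp_force: 0.0
units tx ty tz [ 0.017  0.235 -0.023] pos [0.4561 0.1668 0.1769] rot [1.7998e+02 1.0000e-02 3.6000e-01]
spin units -0.01
```

```bash
python3 -m pendant '[{"tx":0,"ty":0.15,"tz":0,"spin":0,"claw":1},{"tx":0,"ty":0.15,"tz":0,"spin":0,"claw":1},{"tx":0,"ty":0,"tz":0,"spin":0,"claw":1}]'|sed -n 1,4p; python3 -m pendant '[{"tx":-0.012,"ty":0.12,"tz":0,"spin":-0.5,"claw":1},{"tx":-0.012,"ty":0.12,"tz":0,"spin":-0.5,"claw":1},{"tx":-0.023,"ty":0.233,"tz":0,"spin":-1,"claw":1},{"tx":-0.023,"ty":0.233,"tz":0,"spin":-1,"claw":1},{"tx":-0.023,"ty":0.233,"tz":0,"spin":-1,"claw":1},{"tx":-0.023,"ty":0.233,"tz":0,"spin":-1,"claw":1},{"tx":-0.023,"ty":0.233,"tz":0,"spin":-1,"claw":1},{"tx":-0.023,"ty":0.233,"tz":0,"spin":-1,"claw":1}]'
cat > arc.py <<'E'
import numpy as np
from cell import env
o=env.get_obs();p=np.array(o['tool_pos'][:2])-[.6221,.1297];t=np.radians(o['tool_rot'][2]-.4)
c,s=np.cos(t),np.sin(t);print("angle",np.degrees(t),"a,b mm",-1000*(c*p[0]+s*p[1]),1000*(-s*p[0]+c*p[1]),"force in door frame(x,y)",c*o['force'][0]+s*o['force'][1],-s*o['force'][0]+c*o['force'][1])
E
python3 arc.py
```

```text
time_s: 21.6
tool_pos: [0.4563, 0.1512, 0.1776]
tool_rot: [-180.0, -0.0, 0.3]
force: [0.1, 0.5, -0.2]
time_s: 22.6
tool_pos: [0.4658, 0.0709, 0.1773]
tool_rot: [-180.0, -0.0, 28.5]
force: [-0.2, -0.1, -1.0]
grip_width: 0.0004
grasp_force: 0.1
angle 28.128984660472202 a,b mm 165.54814362226307 21.83761467995296 force in door frame(x,y) -0.24302064741010215 0.028194001107737093
```

```bash
python3 -m pendant '[{"tx":-0.023,"ty":0.233,"tz":0,"spin":-1,"claw":1},{"tx":-0.023,"ty":0.233,"tz":0,"spin":-1,"claw":1},{"tx":-0.023,"ty":0.233,"tz":0,"spin":-1,"claw":1},{"tx":-0.023,"ty":0.233,"tz":0,"spin":-1,"claw":1},{"tx":-0.023,"ty":0.233,"tz":0,"spin":-1,"claw":1},{"tx":-0.023,"ty":0.233,"tz":0,"spin":-1,"claw":1},{"tx":-0.023,"ty":0.233,"tz":0,"spin":-1,"claw":1},{"tx":-0.023,"ty":0.233,"tz":0,"spin":-1,"claw":1},{"tx":-0.023,"ty":0.233,"tz":0,"spin":-1,"claw":1},{"tx":-0.023,"ty":0.233,"tz":0,"spin":-1,"claw":1}]'; python3 arc.py
```

```text
time_s: 23.85
tool_pos: [0.5409, -0.0159, 0.1772]
tool_rot: [180.0, -0.0, 68.5]
force: [-0.2, -0.1, 0.5]
grip_width: 0.0007
grasp_force: 0.1
angle 68.12559610802496 a,b mm 165.39802186161762 21.089614107154745 force in door frame(x,y) -0.2224239967684047 0.1628904738773314
```

Slower now: to about 84°, then feel for the roller.

```bash
python3 -m pendant '[{"tx":-0.012,"ty":0.117,"tz":0,"spin":-0.5,"claw":1},{"tx":-0.012,"ty":0.117,"tz":0,"spin":-0.5,"claw":1},{"tx":-0.012,"ty":0.117,"tz":0,"spin":-0.5,"claw":1},{"tx":-0.012,"ty":0.117,"tz":0,"spin":-0.5,"claw":1},{"tx":-0.012,"ty":0.117,"tz":0,"spin":-0.5,"claw":1},{"tx":-0.012,"ty":0.117,"tz":0,"spin":-0.5,"claw":1},{"tx":-0.012,"ty":0.117,"tz":0,"spin":-0.5,"claw":1},{"tx":0,"ty":0,"tz":0,"spin":0,"claw":1}]'; python3 arc.py;python3 -m pendant '[{"tx":-0.006,"ty":0.058,"tz":0,"spin":-0.25,"claw":1},{"tx":-0.006,"ty":0.058,"tz":0,"spin":-0.25,"claw":1},{"tx":0,"ty":0,"tz":0,"spin":0,"claw":1}]'|sed -n 4p; python3 arc.py
```

```text
time_s: 24.85
tool_pos: [0.5791, -0.0308, 0.1771]
tool_rot: [180.0, 0.0, 82.4]
force: [1.3, 0.9, -0.1]
grip_width: 0.0005
grasp_force: 0.0
angle 81.96485291835701 a,b mm 164.98907589498617 20.17949620731853 force in door frame(x,y) 1.0329409889383592 -1.120728715898816
force: [-0.2, 0.3, -0.8]
angle 83.99371656248269 a,b mm 164.9202769164441 20.31909944646481 force in door frame(x,y) 0.31342173865286305 0.19227541218533062
```

```bash
P='x'; python3 -m pendant '[{"tx":-0.006,"ty":0.058,"tz":0,"spin":-0.25,"claw":1},{"tx":-0.006,"ty":0.058,"tz":0,"spin":-0.25,"claw":1},{"tx":0,"ty":0,"tz":0,"spin":0,"claw":1}]'|sed -n 4p; python3 arc.py; python3 -m pendant '[{"tx":-0.006,"ty":0.058,"tz":0,"spin":-0.25,"claw":1},{"tx":0,"ty":0,"tz":0,"spin":0,"claw":1}]'|sed -n 4p; python3 arc.py;  python3 -m pendant '[{"tx":-0.006,"ty":0.04,"tz":0,"spin":-0.25,"claw":1},{"tx":0,"ty":0,"tz":0,"spin":0,"claw":1}]'|sed -n 4p; python3 arc.py
```

```text
force: [0.2, -0.2, -0.0]
angle 85.99785005652444 a,b mm 164.84983495785144 20.237097625341512 force in door frame(x,y) -0.19624018598147827 -0.24088153522490843
force: [-1.8, -0.4, 0.8]
angle 86.99489390243167 a,b mm 164.8498224640727 20.64935414542765 force in door frame(x,y) -0.525078669846525 1.7734795669529893
force: [-1.5, -0.3, 0.7]
angle 87.99411430944853 a,b mm 164.8152959585699 21.517740675000763 force in door frame(x,y) -0.33913624503342876 1.483663763093462
```

```bash
python3 -m pendant '[{"tx":0,"ty":0.03,"tz":0,"spin":-0.25,"claw":1},{"tx":0,"ty":0,"tz":0,"spin":0,"claw":1}]'|sed -n 4p; python3 arc.py; python3 -m pendant '[{"tx":0,"ty":0.03,"tz":0,"spin":-0.25,"claw":1},{"tx":0,"ty":0,"tz":0,"spin":0,"claw":1}]'|sed -n 4p; python3 arc.py;  python3 -m pendant '[{"tx":0,"ty":0.03,"tz":0,"spin":0,"claw":1},{"tx":0,"ty":0,"tz":0,"spin":0,"claw":1}]'|sed -n 4p; python3 arc.py
```

```text
force: [-1.0, -0.2, -0.3]
angle 88.99303135937444 a,b mm 164.5619453780081 22.269457853523516 force in door frame(x,y) -0.2104894001649073 0.965458074098402
force: [0.1, -0.2, 0.4]
angle 90.00711547019809 a,b mm 163.87198618041748 23.548730284123387 force in door frame(x,y) -0.2465262800812492 -0.14770534773891272
force: [-0.1, -0.4, -0.6]
angle 89.99777032712865 a,b mm 163.72067209836058 22.104909024013057 force in door frame(x,y) -0.44652971892998167 0.07293051047008088
```

```bash
python3 -m pendant '[{"tx":0,"ty":0.03,"tz":0,"spin":0,"claw":1},{"tx":0,"ty":0,"tz":0,"spin":0,"claw":1}]'|sed -n 4p; python3 arc.py; python3 -m pendant '[{"tx":0,"ty":0.03,"tz":0,"spin":0,"claw":1},{"tx":0,"ty":0,"tz":0,"spin":0,"claw":1}]'|sed -n 4p; python3 arc.py;  python3 -m pendant '[{"tx":0,"ty":0.03,"tz":0,"spin":0,"claw":1},{"tx":0,"ty":0,"tz":0,"spin":0,"claw":1}]'|sed -n 4p; python3 arc.py
```

```text
force: [0.0, 0.5, -0.0]
angle 90.00002230484391 a,b mm 163.70507554271487 20.69723227170804 force in door frame(x,y) 0.525662616528823 -0.012789913066789897
force: [-0.5, 0.1, 0.3]
angle 89.99510777380942 a,b mm 163.76065158817892 19.326014494653773 force in door frame(x,y) 0.09572578035230073 0.4728797509600185
force: [-0.8, 0.1, -0.0]
angle 89.99092988876767 a,b mm 163.85504405780824 17.904840883324376 force in door frame(x,y) 0.11816661078451891 0.8308924042197411
```

```bash
python3 -m pendant '[{"tx":0,"ty":0.03,"tz":0,"spin":0,"claw":1},{"tx":0,"ty":0,"tz":0,"spin":0,"claw":1}]'|sed -n 4p; python3 arc.py; python3 -m pendant '[{"tx":0,"ty":0.03,"tz":0,"spin":0,"claw":1},{"tx":0,"ty":0,"tz":0,"spin":0,"claw":1}]'|sed -n 4p; python3 arc.py;  python3 -m pendant '[{"tx":0,"ty":0.03,"tz":0,"spin":0,"claw":1},{"tx":0,"ty":0,"tz":0,"spin":0,"claw":1}]'|sed -n 4p; python3 arc.py
```

```text
force: [-0.5, -0.2, 0.1]
angle 89.98999157506967 a,b mm 163.85961720432007 16.49375437599704 force in door frame(x,y) -0.18748396015096183 0.5064322746281138
force: [-5.4, 0.7, 3.1]
angle 89.98251147997996 a,b mm 163.8736758038742 16.235324644536806 force in door frame(x,y) 0.7031431034824789 5.370793920926169
force: [-10.4, 0.8, 6.1]
angle 89.96992905179609 a,b mm 163.86195641711828 16.196955280253338 force in door frame(x,y) 0.7613263934882019 10.40385528492793
```

```bash
python3 -m pendant '[{"tx":0,"ty":-0.15,"tz":0,"spin":0,"claw":1},{"tx":0,"ty":-0.4,"tz":0,"spin":0,"claw":1},{"tx":0,"ty":-0.6,"tz":-0.2,"spin":0,"claw":1},{"tx":-0.5,"ty":-0.4,"tz":-0.2,"spin":0,"claw":1},{"tx":-0.8,"ty":0,"tz":-0.1,"spin":0,"claw":1},{"tx":-0.8,"ty":0,"tz":0,"spin":0,"claw":1},{"tx":-0.8,"ty":0,"tz":0,"spin":0,"claw":1},{"tx":-0.4,"ty":0,"tz":0,"spin":0,"claw":1}]'|sed -n 1,4p
cat > ang.py <<'E'
import io,contextlib
with contextlib.redirect_stdout(io.StringIO()):
    from fit import *
from scipy.ndimage import map_coordinates as mc
P0=np.array([.6221,.1297])
def pt(th,x,y,z): # door frame about pintle, th opening from shut (deg)
    a=np.radians(90.4-th);c,s=np.cos(a),np.sin(a);x,y=x/1000,y/1000
    return [P0[0]+c*x-s*y,P0[1]+s*x+c*y,z/1000]
for n in("scene","top"):
    im=np.mean([cams.read_camera(n).astype(float).mean(2) for _ in range(3)],0)
    x0,y0,s=CR[n]
    def px(L): 
        q=proj(n,L);return (q+.5)/s-.5+[x0,y0]
    def smp(th,x,y,zs): 
        q=px([pt(th,x,y,z) for z in zs]);return mc(im,[q[:,1],q[:,0]],order=1)
    zs=np.linspace(88,133,12); ze=np.linspace(45,185,30)
    print(n,"th: bar, edge in/out")
    for th in range(-3,11):
        print(th,"%.0f"%smp(th,-185.5,29,zs).mean(),"%.0f | %.0f %.0f"%(smp(th,-181.5,29,zs).mean()if 0 else 0,smp(th,-198,7,ze).mean(),smp(th,-207,7,ze).mean()),px([pt(th,-202.5,7,120)])[0].round(1))
E
python3 ang.py
```

```text
time_s: 29.35
tool_pos: [0.5319, -0.2027, 0.2024]
tool_rot: [179.9, 0.1, 90.2]
force: [-0.1, 0.7, 0.2]
scene th: bar, edge in/out
-3 183 0 | 58 63 [238.3 194.5]
-2 182 0 | 59 65 [239.6 194.9]
-1 140 0 | 62 106 [240.9 195.2]
0 107 0 | 74 173 [242.1 195.6]
1 100 0 | 142 177 [243.4 196. ]
2 147 0 | 178 158 [244.7 196.4]
3 180 0 | 168 141 [245.9 196.8]
4 170 0 | 149 140 [247.2 197.2]
5 167 0 | 136 169 [248.4 197.7]
6 162 0 | 143 174 [249.6 198.1]
7 159 0 | 169 174 [250.8 198.6]
8 155 0 | 170 173 [252.1 199.1]
9 146 0 | 170 176 [253.2 199.6]
10 147 0 | 169 184 [254.4 200.1]
top th: bar, edge in/out
-3 155 0 | 74 93 [263.7 170.5]
-2 165 0 | 72 112 [263.7 171.6]
-1 178 0 | 64 135 [263.8 172.8]
0 135 0 | 63 155 [263.8 173.9]
1 90 0 | 78 159 [263.8 175.1]
2 159 0 | 101 158 [263.7 176.2]
3 230 0 | 119 158 [263.7 177.4]
4 235 0 | 136 157 [263.6 178.5]
5 234 0 | 163 160 [263.5 179.7]
6 234 0 | 187 165 [263.4 180.8]
7 234 0 | 204 173 [263.3 181.9]
8 234 0 | 223 185 [263.1 183.1]
9 235 0 | 237 201 [262.9 184.2]
10 235 0 | 236 218 [262.7 185.4]
```

```bash
python3 -c "
from cell import env
print(env.get_obs()['force']);print(env.sign_off())"
```

```text
[ 0.18527335  0.01922466 -0.37831326]
the job is handed in; nothing more can be done
None
```

I hung the door on both pintles and swung it shut with no force reading above about 10 N. After I backed the arm away, the camera images put the door within about 1° of shut, so I handed the job in at about 30 s. No verdict came back, and I judged that it had passed the roller catch from the images, not from feeling it click.

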